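# Unbolt the paint rack's sliding tier and shift it aside

### The arm

A 6-joint arm with a two-finger parallel gripper is mounted at the origin on the work surface. World frame = base frame: x ahead of the robot, y to its left, z up, the work surface at z = 0. Lengths are in m, angles in rad, forces in N, time in s.
With the tool pointing down it reaches from about 0.25 to 0.775 m from the base axis. Payload 4 kg.
Tool frame: the origin (TCP) lies at the very end of the fingers, on their centre line; the grasp point (between the pads) lies 19 mm behind it; z points along the fingers, y is the line along which they close (so a half turn about z gives the same grasp; the last joint's range is limited). The gripper opens to 94 mm and grips with 3 to 60 N. Pads are 16 mm wide; open, the fingers measure 119 mm over their backs; the gripper's body (75 mm by 177 mm) begins 78 mm behind the grasp point.
Start: joints at [1.201, 0.087, 1.371, -0, 1.684, -0.103], TCP at [0.145, 0.531, 0.206] pointing down, gripper open.
Joint ranges: [-3.1, 3.1], [-0.76, 2.03], [0.27, 2.55], [-1.08, 4.22], [0.17, 2.65], [-2.57, 2.57]. Speed limits (rad/s): [2.79, 2.79, 3.14, 3.14, 3.14, 3.14].

### API

Orientations are given as [roll, pitch, yaw] about the fixed x, y, z axes, in that order (R = Rz(yaw) Ry(pitch) Rx(roll)).
In Python, from bench import robot gives the robot as it stands. The module is installed in compiled form; this text tells all that it offers.
- The arm moves only by the tool move_arm, never from a script. Its argument "deltas" is one flat list of numbers, 7 for each row, row after row: the turn, a rotation vector about the tool's x, y, z in rad, then the shift along the tool's x, y, z in cm, then the closure, from -1 (fully open) to 1 (shut). A call has 1 to 8 rows; each row is the pose to reach, as a shift and turn from the pose commanded when the call began, along the tool's axes at that moment; what a row does not reach only later rows make up. A row lasts 1/10 s, in which the tool goes at most 50 mm and 8.59 degrees, less where a joint would pass 70% of its speed; a pose out of reach is approached as far as the arm can. A call with a gripper value outside its range is refused whole. The fingers move at their own pace and stop on an object; the grip force is fixed at half the most. Time passes only in rows, so rows that repeat a pose let the fingers close. It gives the time, the measured TCP pose, the force, the opening and the grip force at its end, in the units of the state.
- robot.get_obs(): the state, without advancing time (a new reading comes with each control period).
- robot.snapshot(name): name is "scene" or "top" or "wrist"; returns a dict with "image" (480x640x3 uint8, red, green, blue), "depth" (480x640 float32, m along the optical axis (not along the pixel's ray), 0 where there is no reading), "fov_y" (degrees; the focal length in pixels is half the picture's height over the tangent of half this angle, whatever the lens; pixels are square), "cx", "cy" (the principal point, pixels), "origin" and "orientation" of the camera in the world; the wrist camera has in their place "T_tool_cam" (4x4, takes a point from camera to tool coordinates, whose origin is the TCP and whose axes are the flange's). Camera axes: x right, y up, looking along -z (the intrinsics and any distortion apply to the point x, -y, -z); pixel columns grow to the right and rows downward; lengths in m; the calibration is good to about 2 mm. A picture is of the moment at which its call begins: read the wrist's pose just before it.
- robot.close_job(): hands the job in; it is judged then, once.
The state is a dict: "time": time; "joint_positions": joint angles; "qvel": joint speeds; "joint_torque": joint torques, N m; "tool_pos": TCP position; "ee_rot": TCP orientation; "wrist_force": force on the tool from outside, world axes, zero at the start; "wrist_torque": the same for the moment, N m; "width": finger opening in m; "finger_force": force on a finger pad.
Only numpy, scipy, OpenCV 4.12 (cv2) and the standard library are available. Lean on these libraries where they do the work, as an engineer would, in place of code of your own. Each camera call takes 0.05 s, during which the arm holds its last target. There are 200 camera calls.

### The job

The front tier of the paint rack is locked by a steel pin: draw the pin back out of the tier's bore and lay its handle over into the side notch of its housing so that it stays parked there. Then slide the tier sideways by its brass knob out to its stop; first move the black display base that stands in the tier's way to a free place on the desk, standing upright, so that the tier never runs into it. Leave the rocket, the glue bottle and the probe where they are.

Things in the scene. Friction and masses are not known exactly. Their poses are not given: they have to be found in the camera images.
- rack: enamel-grey stepped paint rack, fixed. Origin on the desk; x away from the robot, y left, z up; its frame, in mm, is used below. Fixed steps with pots: x -16..50 (pots to z 83) and x 50..115 (to z 113), y -155..160. The sliding tier is in front of them (tier), and in front of that the pin's housing: a block x -215..-98, y 20..80, top z 42
- slot (a point): start of the slot in the housing's top, fixed at rack (-142, 48, 42). The slot runs along x from -142 to -198, y 39.5..56.5; the pin's handle sticks up through it. Below it the pin lies along x at y 50, z 28. The end at x -198 stops the handle with its axis at about x -193, within the notch's width
- notch (a point): middle of the side notch's floor, fixed at rack (-190, 70, 22): a gap 16 mm wide (x -198..-182) in the housing's left side, from the slot out to y 80, open above and to +y
- pin_root (a point): point on the loose steel pin's axis where its handle springs; pin 12 mm thick, 150 mm long, 0.1 kg, along rack x, no spring, polished so that it slides easily (friction 0.2). Starts at x -159..-151; draw it some 35 mm towards the robot, to about -190. In the slot the handle leans 20 deg to the right (-y) of itself; level with the notch it can be pushed left past upright, then falls flat into the notch
- pin_tip (a point): the pin's end on the tier's side, 72 mm along +x from pin_root. The tier's bored front wall is at rack x -100..-88, the bore 16 mm square: the pin is out when this point is at x below -100
- pin_knob (a point): centre of the 16 mm ball ending the pin's handle, a round bar 10 mm thick, 60 mm from the pin's axis to here, square to the pin. About 84 mm above the desk at the start, 28 mm when parked. The bar is free above z 42. Behind it (+x) 45 mm are clear up to the tier (wall and pots to z 47)
- tier (a joint): sliding front tier, in m: 0 = in, locked by the pin (start); 0.09 = out at its stop. Moves to rack -y (right as seen from the robot), about 3 N friction, stays where left. A tray x -100..-20, y -150..150 when in (y -240..60 when out), bottom z 8, rims z 32, front wall z 46
- tier_knob (a point): centre of the ridged brass knob standing on the tier, fixed to it (does not turn): 29 mm thick from z 38 to z 80, this point at z 62, thinner neck below. Stands at rack (-56, -100) when the tier is in. On the tier 30 mm beside it are free; low rims, and the fixed step's pots from x 4 on, are near
- base_post (a point): on the loose black plastic display base (about 150 g): a disc 76 mm across, 16 mm high, with an upright post 12 mm thick in its middle up to z 76; this point is on the post's axis 55 mm above the disc's underside. Starts on the desk in the way of the tier, right of the rack
- rocket_mid (a point): middle (65 mm up) of the standing silver rocket body, 129 mm tall, 36 mm thick, fins out to 30 mm from its axis; bystander
- glue_mid (a point): middle (37 mm up) of the standing white glue bottle, 75 mm tall, 38 mm thick; bystander
- probe_mid (a point): middle of the chrome probe lying on the desk, 12 mm thick, 137 mm long along its x axis; bystander
Mind the look-alikes: they are no part of the job. Leave any purple look-alike of the part that bears pin_root alone.

How it is judged:
On the way, in this order (a step that is already met when the one before it is completed fails the run):
1. the pin is drawn out of the tier's bore (x of pin_tip in the frame of rack below -0.101 m).
2. the pin's handle lies parked in the side notch (z of pin_knob in the frame of rack below 0.045 m and y of pin_knob in the frame of rack above 0.09 m and x of pin_root in the frame of rack below -0.182 m), for 0.2 s.
3. the tier is slid out to its stop (value of joint tier above 0.08 m), for 0.2 s.
At the end, for the whole second after the job is handed in: The pin's handle lies down in the side notch (ball below 45 mm, to the left of the housing, pin drawn back), the tier is out to within 10 mm of its 90 mm stop, and the display base stands upright on the desk (all of step 2 and x of pin_root in the frame of rack above -0.2 m and value of joint tier above 0.08 m and angle between base_post's own z axis and vertical below 0.1 rad and height (world z) of base_post between 0.05 and 0.062 m); the robot touches nothing.
It fails at once if the tier runs into the display base (contact force between tier and base above 1 N).
It fails at once if the rocket is shifted by more than 20 mm or tipped (distance of rocket_mid from where it was at the start of the episode above 0.02 m or angle between rocket_mid's own z axis and vertical above 0.35 rad).
It fails at once if the glue bottle is shifted by more than 20 mm or tipped (distance of glue_mid from where it was at the start of the episode above 0.02 m or angle between glue_mid's own z axis and vertical above 0.35 rad).
It fails at once if the probe is shifted by more than 20 mm (distance of probe_mid from where it was at the start of the episode above 0.02 m).
It also fails if it takes over 67 s, if anything falls off the work surface, if the arm or the gripper's body presses on something with over 40 N, if the wrist force passes 120 N, or if a joint passes its speed limit or range.

## Working session

There is one attempt and no reset: what is moved stays moved. The work goes in short steps, Python scripts to look and compute and a tool call to move; the robot and the scene stay as the last step left them, time stands still between calls to the robot, and variables do not carry over. Pictures are saved under pics/ and viewed, at most 12 in all, crops included, and the job is handed in when it is done.

Besides the shell and the picture viewer there is one more tool, called after ">>>" as name(argument=value, ...) on one line, values as JSON. move_arm: Moves the arm, as the interface text tells. Its arguments: {"type":"object","properties":{"deltas":{"type":"array","items":{"type":"number"}}},"required":["deltas"]}

```bash
mkdir -p pics; cat > h.py <<'E'
import numpy as np, cv2
from scipy.spatial.transform import Rotation as R
from bench import robot
def snap(n):
    o=robot.get_obs(); s=robot.snapshot(n)
    if n=='wrist':
        T=np.eye(4);
        T[:3,:3]=R.from_euler('xyz',o['ee_rot']).as_matrix() if np.size(o['ee_rot'])==3 else np.array(o['ee_rot']).reshape(3,3)
        T[:3,3]=o['tool_pos']; C=T@np.array(s['T_tool_cam'])
    else:
        C=np.eye(4); q=np.array(s['orientation']); C[:3,:3]=q if q.shape==(3,3) else (R.from_euler('xyz',q) if q.size==3 else R.from_quat(q)).as_matrix(); C[:3,3]=s['origin']
    s['C']=C; s['f']=240/np.tan(np.radians(s['fov_y'])/2); return s
def ray(s,u,v):
    d=s['C'][:3,:3]@np.array([(u-s['cx'])/s['f'],-(v-s['cy'])/s['f'],-1]); return s['C'][:3,3],d
def onz(s,u,v,z):
    o,d=ray(s,u,v); return o+d*(z-o[2])/d[2]
def dep(s,u,v):
    o,d=ray(s,u,v); return o+d*s['depth'][int(v),int(u)]
def save(s,n): cv2.imwrite('pics/'+n,s['image'][:,:,::-1])
E
python3 - <<'E'
from h import *
import pickle
for n in ['scene','top']:
    s=snap(n); save(s,n+'0.png'); pickle.dump(s,open(n+'0.pkl','wb')); print(n,s['C'].round(3).tolist(),s['fov_y'],s['cx'],s['cy'],[k for k in s], s['orientation'])
print(robot.get_obs())
E
```

```text
scene [[-0.138, -0.788, 0.6, 1.003], [0.99, -0.113, 0.079, 0.164], [0.006, 0.605, 0.796, 0.708], [0.0, 0.0, 0.0, 1.0]] 55.048235644843615 312.24323439350576 246.7605695975886 ['image', 'depth', 'fov_y', 'cx', 'cy', 'origin', 'orientation', 'C', 'f'] [ 0.65013164 -0.00600358  1.70898331]
top [[-0.026, 0.983, -0.18, 0.347], [-0.999, -0.031, -0.024, 0.099], [-0.029, 0.18, 0.983, 1.114], [0.0, 0.0, 0.0, 1.0]] 46.4978326923047 321.4731100362211 248.7611547064639 ['image', 'depth', 'fov_y', 'cx', 'cy', 'origin', 'orientation', 'C', 'f'] [ 0.18076968  0.02931916 -1.59710039]
{'time': 0.1, 'joint_positions': array([ 1.20091965e+00,  8.79157267e-02,  1.37209311e+00, -8.03019662e-06,
        1.68361115e+00, -1.03101364e-01]), 'qvel': array([-2.20850476e-04, -1.15962764e-03, -2.75167121e-03,  1.33208408e-05,
        1.62675966e-03, -2.13442965e-03]), 'joint_torque': array([ 2.29578603e-03, -3.41252875e+01, -3.03300691e+01,  7.20343553e-02,
        3.04109871e-02, -9.30685997e-05]), 'tool_pos': array([0.14481995, 0.5300775 , 0.20440738]), 'ee_rot': array([-3.13957526e+00, -2.00712017e-04,  2.87481624e+00]), 'wrist_force': array([-0.50031392, -0.59484661,  0.26085329]), 'wrist_torque': array([-0.05885089, -0.01025854, -0.05429414]), 'finger_force': 0.0, 'width': 0.09406871133867457}
```

View pics/top0.png

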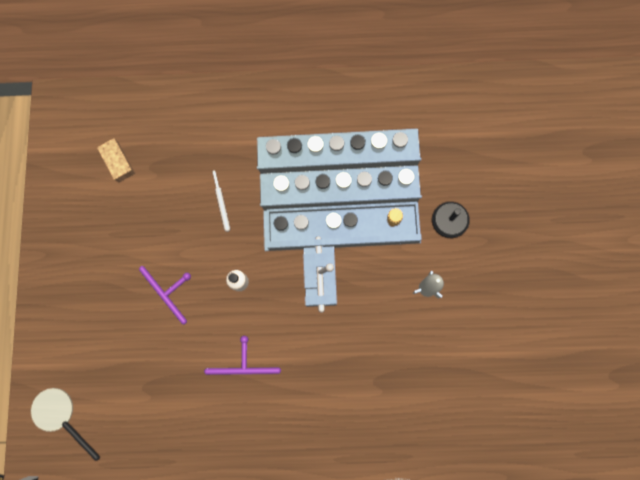

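View pics/scene0.png

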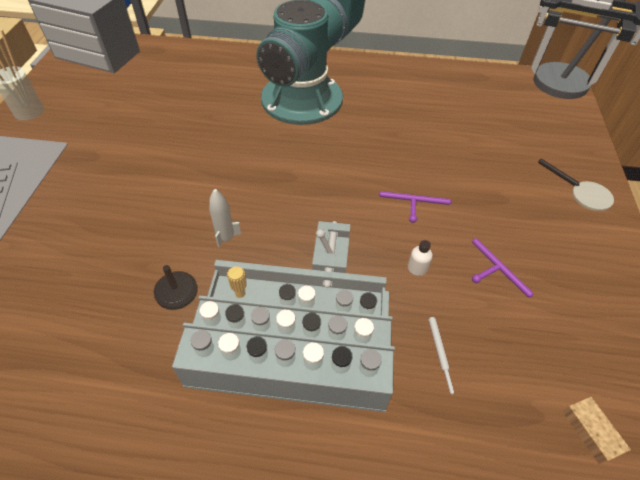

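Top view: the steel pin handle ball is at (329,268), and the pin lies along (321,240–308) in the housing. The tier knob is at (396,216), the base at (451,220), the rocket at (431,286), the glue at (237,280) and the probe at (221,200). Two things could be taken for the steel pin, both purple T-pins, at (164,294) and (243,360). I choose the steel one in the grey housing. Next I measure the rack frame.

```bash
python3 - <<'E'
from h import *
import pickle
s=pickle.load(open('top0.pkl','rb')); im=s['image']
hsv=cv2.cvtColor(im,cv2.COLOR_RGB2HSV); print([hsv[v,u].tolist() for u,v in [(312,270),(300,235),(350,160),(329,268),(320,285),(200,400)]])
m=((hsv[:,:,0]>90)&(hsv[:,:,0]<125)&(hsv[:,:,1]>50)).astype(np.uint8)
m[:, :240]=0; m[:,440:]=0; m[:110]=0;m[320:]=0
vs,us=np.nonzero(m); P=np.array([dep(s,u,v) for u,v in zip(us,vs)]); print(len(P),np.percentile(P[:,2],[1,10,30,50,70,90,99]).round(3))
h=np.histogram(P[:,2],bins=np.arange(-.01,.13,.005)); print(list(zip(h[1].round(3),h[0])))
# housing rect via top-plane ray at z .042
sel=(vs>252)&(us>298)&(us<345)
q=np.array([onz(s,u,v,.042)[:2] for u,v in zip(us[sel],vs[sel])])*1000
print('housing',cv2.minAreaRect(q.astype(np.float32)))
for lo,hi in [(.09,.125),(.055,.09)]: pass
# back step region: fit whole-rect of top step
for (a,b) in [(128,167),(168,205)]:
  sel=(vs>a)&(vs<b)
  z=np.median(P[sel,2]); q=np.array([onz(s,u,v,z)[:2] for u,v in zip(us[sel],vs[sel])])*1000
  print('step',z,cv2.minAreaRect(q.astype(np.float32)))
# housing side edges direction
w=im[225:320,290:350]; 
big=im[120:320,250:480]; cv2.imwrite('pics/crop0.png',cv2.resize(big[:,:,::-1],None,fx=3.4,fy=3,interpolation=cv2.INTER_CUBIC)[:600,:782])
for n,u,v,z in [('knob',396,216,.08),('postbase',451,220,.016),('ball',329,268,.084),('rocketbase',431,287,.03),('glue',237,280,.06)]: print(n,onz(s,u,v,z).round(4),dep(s,u,v).round(4))
E
```

```text
[[104, 45, 214], [102, 40, 217], [102, 39, 215], [25, 7, 226], [107, 8, 238], [13, 124, 148]]Traceback (most recent call last):
  File "<stdin>", line 7, in <module>
IndexError: too many indices for array: array is 1-dimensional, but 2 were indexed
```

```bash
python3 - <<'E'
from h import *
import pickle
s=pickle.load(open('top0.pkl','rb')); im=s['image']
hsv=cv2.cvtColor(im,cv2.COLOR_RGB2HSV)
m=((hsv[:,:,0]>90)&(hsv[:,:,0]<125)&(hsv[:,:,1]>22)).astype(np.uint8)
m[:, :240]=0; m[:,440:]=0; m[:110]=0;m[320:]=0
vs,us=np.nonzero(m); P=np.array([dep(s,u,v) for u,v in zip(us,vs)]); print(len(P))
h=np.histogram(P[:,2],bins=np.arange(-.01,.13,.005)); print([(float(a.round(3)),int(b)) for a,b in zip(h[1],h[0])])
sel=(vs>255)&(us>298)&(us<345)
q=np.array([onz(s,u,v,.042)[:2] for u,v in zip(us[sel],vs[sel])])*1000
print('housing',cv2.minAreaRect(q.astype(np.float32)))
for (a,b) in [(128,167),(168,205)]:
  sel=(vs>a)&(vs<b)
  z=np.median(P[sel,2]); q=np.array([onz(s,u,v,z)[:2] for u,v in zip(us[sel],vs[sel])])*1000
  print('step',z,cv2.minAreaRect(q.astype(np.float32)),cv2.boxPoints(cv2.minAreaRect(q.astype(np.float32))).round())
big=im[120:320,250:480]; cv2.imwrite('pics/crop0.png',cv2.resize(big[:,:,::-1],None,fx=3.4,fy=3,interpolation=cv2.INTER_CUBIC)[:600,:782])
for n,u,v,z in [('knob',396,216,.08),('postbase',451,220,.016),('ball',329,268,.084),('rocketbase',431,287,.03),('glue',237,280,.06)]: print(n,onz(s,u,v,z).round(4),dep(s,u,v).round(4))
E
```

```text
13837
[(-0.01, 0), (-0.005, 0), (0.0, 20), (0.005, 112), (0.01, 1484), (0.015, 1576), (0.02, 405), (0.025, 252), (0.03, 432), (0.035, 242), (0.04, 1118), (0.045, 1933), (0.05, 2165), (0.055, 430), (0.06, 147), (0.065, 31), (0.07, 19), (0.075, 804), (0.08, 1914), (0.085, 459), (0.09, 156), (0.095, 43), (0.1, 19), (0.105, 8), (0.11, 15), (0.115, 1), (0.12, 0), (0.125, 0)]
housing ((482.6517028808594, 130.06060791015625), (96.58534240722656, 58.06742858886719), 1.8025763034820557)
step 0.08156717631967636 ((734.8372802734375, 85.5191879272461), (313.8479309082031, 75.21171569824219), 87.9216537475586) [[692. -70.]
 [767. -73.]
 [778. 241.]
 [703. 244.]]
step 0.05139664799496613 ((665.4166870117188, 85.04881286621094), (313.5412292480469, 71.65338897705078), 88.0447769165039) [[624. -70.]
 [696. -73.]
 [707. 241.]
 [635. 243.]]
knob [ 0.5949 -0.0189  0.08  ] [ 0.5941 -0.0185  0.0834]
postbase [ 0.5984 -0.1355  0.016 ] [ 0.5972 -0.1344  0.0213]
ball [0.4987 0.1108 0.084 ] [0.4978 0.1107 0.0901]
rocketbase [ 0.4635 -0.085   0.03  ] [ 0.4555 -0.0724  0.1044]
glue [0.4846 0.2871 0.06  ] [0.4833 0.2854 0.0697]
```

View pics/crop0.png

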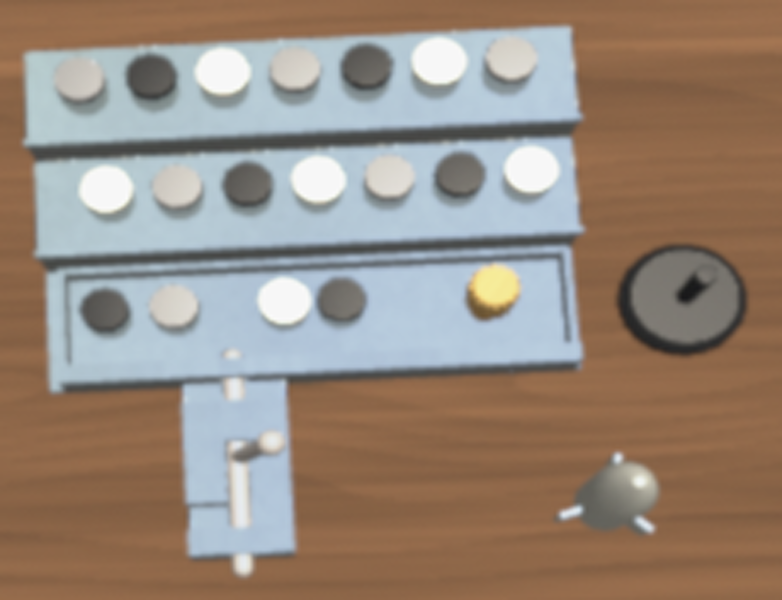

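```bash
python3 - <<'E'
from h import *
import pickle
s=pickle.load(open('top0.pkl','rb'))
c=lambda x,y,z: onz(s,250+x/3.4,120+y/3,z)*1000
L=[((50,391,46),(-100,150)),((580,368,46),(-100,-150)),((182,385,42),(-98,80)),((293,552,42),(-215,20)),((189,556,42),(-215,80)),((287,380,42),(-98,20)),((243,573,28),(-231,50)),((494,287,80),(-56,-100)),((25,52,75),(115,160)),((572,28,75),(115,-155)),((36,250,45),(-16,160)),((580,228,45),(-16,-155))]
W=np.array([c(*a)[:2] for a,b in L]); B=np.array([b for a,b in L],float)
def fit(i):
    b=B[i]-B[i].mean(0); w=W[i]-W[i].mean(0)
    th=np.arctan2((b[:,0]*w[:,1]-b[:,1]*w[:,0]).sum(),(b*w).sum()); Rm=np.array([[np.cos(th),-np.sin(th)],[np.sin(th),np.cos(th)]])
    t=W[i].mean(0)-Rm@B[i].mean(0); print(np.degrees(th).round(2),t.round(1)); print((W-B@Rm.T-t).round(1).tolist())
    return th,t
fit(list(range(8))); th,t=fit(list(range(12)))
Rm=np.array([[np.cos(th),-np.sin(th)],[np.sin(th),np.cos(th)]])
for n,p in [('ball',c(271,441,84)),('knob',c(494,287,80)),('disc',c(683,298,8)),('posttop',c(706,274,76)),('rocket',onz(s,431,287,.03)*1000),('glue',onz(s,237,280,.06)*1000),('probe',onz(s,221,200,.006)*1000)]:
    print(n,p[:2].round(1),(Rm.T@(p[:2]-t)).round(1))
# glow of second view
s2=pickle.load(open('scene0.pkl','rb'))
for n,u,v,z in [('ball',322,235,84),('knob',237,271,80),('disc',176,291,8),('posttop',168,267,76),('rockettip',214,191,129)]:
    p=onz(s2,u,v,z/1000)*1000; print('scene',n,p[:2].round(1),(Rm.T@(p[:2]-t)).round(1))
E
```

```text
-170.32 [-7239.7   678.5]
[[-792.9, -6202.5], [-974.8, 6240.7], [-103.3, -2855.7], [4001.2, -632.2], [4024.2, -2811.6], [-146.4, -611.5], [5449.1, -1308.3], [-11457.0, 8181.1], [-22037.3, -10778.7], [-22307.1, 11391.8], [-4425.0, -6355.4], [-4540.6, 6317.4]]
-175.78 [-11681.8    733.7]
[[3662.2, -6246.6], [3452.0, 6193.2], [4345.3, -2900.8], [8442.7, -666.9], [8471.4, -2845.7], [4296.5, -657.3], [9893.3, -1341.2], [-7025.0, 8130.0], [-17578.8, -10843.0], [-17878.3, 11323.9], [32.0, -6407.3], [-113.3, 6261.8]]
ball [-12049.3   -771.6] [ 477.4 1474.2]
knob [-18658.3   8967.6] [ 6351.  -8725.4]
disc [-1241.8  1566.4] [-10472.9    -61.3]
posttop [-18019.2  17056.7] [  5117.7 -16745.4]
rocket [463.5 -85. ] [-12052.    1711.3]
glue [484.6 287.1] [-12100.4   1341.7]
probe [658.6 330. ] [-12277.1   1311.7]
scene ball [504.6 115.1] [-12107.7   1514.7]
scene knob [596.6 -14.1] [-12189.9   1650.3]
scene disc [ 607.2 -131.4] [-12191.9   1768.1]
scene posttop [ 602.4 -130.6] [-12187.2   1767. ]
scene rockettip [470.2 -79.2] [-12059.1   1706. ]
```

Unit slip: `c` passed millimetres where metres were needed. I'll rerun it.

```bash
python3 - <<'E'
from h import *
import pickle
s=pickle.load(open('top0.pkl','rb'))
c=lambda x,y,z: onz(s,250+x/3.4,120+y/3,z/1000)*1000
L=[((50,391,46),(-100,150)),((580,368,46),(-100,-150)),((182,385,42),(-98,80)),((293,552,42),(-215,20)),((189,556,42),(-215,80)),((287,380,42),(-98,20)),((494,287,80),(-56,-100)),((25,52,75),(115,160)),((572,28,75),(115,-155)),((36,250,45),(-16,160)),((580,228,45),(-16,-155))]
W=np.array([c(*a)[:2] for a,b in L]); B=np.array([b for a,b in L],float)
def fit(i):
    b=B[i]-B[i].mean(0); w=W[i]-W[i].mean(0)
    th=np.arctan2((b[:,0]*w[:,1]-b[:,1]*w[:,0]).sum(),(b*w).sum()); Rm=np.array([[np.cos(th),-np.sin(th)],[np.sin(th),np.cos(th)]])
    t=W[i].mean(0)-Rm@B[i].mean(0); print(np.degrees(th).round(2),t.round(1)); print((W-B@Rm.T-t).round(1).tolist())
    return th,t
fit([2,3,4,5]); th,t=fit(list(range(7)))
Rm=np.array([[np.cos(th),-np.sin(th)],[np.sin(th),np.cos(th)]])
for n,p in [('ball',c(271,441,84)),('knob',c(494,287,80)),('disc',c(683,298,8)),('posttop',c(706,274,76)),('rocket',onz(s,431,287,.03)*1000),('glue',onz(s,237,280,.06)*1000),('probe',onz(s,221,200,.006)*1000)]:
    print(n,p[:2].round(1),(Rm.T@(p[:2]-t)).round(1))
s2=pickle.load(open('scene0.pkl','rb'))
for n,u,v,z in [('ball',322,235,84),('knob',237,271,80),('disc',176,291,8),('posttop',168,267,76),('rockettip',214,191,129)]:
    p=onz(s2,u,v,z/1000)*1000; print('scene',n,p[:2].round(1),(Rm.T@(p[:2]-t)).round(1))
E
```

```text
0.57 [647.2  80.8]
[[-2.8, 5.6], [-0.2, 2.6], [-3.2, 0.0], [2.9, 0.8], [2.6, -0.5], [-2.4, -0.4], [3.4, 2.1], [3.6, 2.5], [5.0, 1.5], [8.4, 2.3], [9.4, 1.2]]
1.26 [647.4  83.8]
[[-1.2, 3.8], [-2.3, 0.8], [-2.4, -1.8], [2.9, 0.4], [3.3, -0.9], [-2.4, -2.2], [2.0, -0.2], [5.3, -1.9], [3.0, -2.9], [10.1, -0.4], [7.3, -1.6]]
ball [500.6 109.4] [-146.2   28.8]
knob [595.6 -17.6] [ -54.  -100.3]
disc [ 601.6 -137.1] [ -50.6 -219.8]
posttop [ 601.1 -136.4] [ -51.2 -219.1]
rocket [463.5 -85. ] [-187.6 -164.8]
glue [484.6 287.1] [-158.4  206.8]
probe [658.6 330. ] [ 16.5 245.9]
scene ball [504.6 115.1] [-142.1   34.4]
scene knob [596.6 -14.1] [-52.9 -96.8]
scene disc [ 607.2 -131.4] [ -44.9 -214.3]
scene posttop [ 602.4 -130.6] [ -49.7 -213.4]
scene rockettip [470.2 -79.2] [-180.8 -159.1]
```

```bash
cat >> h.py <<'E'
def go(x,y,z,yaw=None):
    o=robot.get_obs(); M=R.from_euler('xyz',o['ee_rot']); d=M.inv().apply(np.array([x,y,z])-o['tool_pos'])*100
    t=np.zeros(3) if yaw is None else (M.inv()*R.from_euler('xyz',[np.pi,0,yaw])).as_rotvec()
    print('t',round(o['time'],2),'at',o['tool_pos'].round(4),o['ee_rot'].round(3),'F',o['wrist_force'].round(1),'w',round(o['width'],4),'| delta',t.round(3),d.round(2))
E
python3 -c "
from h import *
go(.46,.115,.24,1.588)
s=snap('wrist'); print(np.array(s['T_tool_cam']).round(3),s['fov_y'])"
```

```text
t 0.1 at [0.1448 0.5301 0.2044] [-3.14  -0.     2.875] F [-0.5 -0.6  0.3] w 0.0941 | delta [-2.000e-03  1.000e-03  1.287e+00] [-41.34 -31.74  -3.5 ]
[[ 0.     0.959  0.283  0.083]
 [ 1.     0.    -0.001  0.   ]
 [-0.001  0.283 -0.959 -0.178]
 [ 0.     0.     0.     1.   ]] 61.85711670317187
```

>>> move_arm(deltas=[0, 0, 1.287, -41.3, -31.7, -3.5, 0.15, 0, 0, 1.287, -41.3, -31.7, -3.5, 0.15, 0, 0, 1.287, -41.3, -31.7, -3.5, 0.15, 0, 0, 1.287, -41.3, -31.7, -3.5, 0.15, 0, 0, 1.287, -41.3, -31.7, -3.5, 0.15, 0, 0, 1.287, -41.3, -31.7, -3.5, 0.15, 0, 0, 1.287, -41.3, -31.7, -3.5, 0.15, 0, 0, 1.287, -41.3, -31.7, -3.5, 0.15])

```text
time: 0.95
tool_pos: [0.387, 0.2108, 0.2323]
ee_rot: [3.141, -0.0, 1.669]
wrist_force: [1.0, 0.6, 0.0]
width: 0.0401
finger_force: 0.0
```

```bash
python3 -c "
from h import *
go(.46,.115,.24,1.588)"
```

```text
t 0.95 at [0.387  0.2108 0.2323] [ 3.141 -0.     1.669] F [1.  0.6 0. ] w 0.0401 | delta [ 0.    -0.     0.081] [-10.25   6.33  -0.77]
```

>>> move_arm(deltas=[0, 0, 0.08, -10.2, 6.3, -0.8, 0.15, 0, 0, 0.08, -10.2, 6.3, -0.8, 0.15, 0, 0, 0.08, -10.2, 6.3, -0.8, 0.15, 0, 0, 0.08, -10.2, 6.3, -0.8, 0.15, 0, 0, 0.08, -10.2, 6.3, -0.8, 0.15])

```text
time: 1.45
tool_pos: [0.4593, 0.1178, 0.2399]
ee_rot: [-3.14, -0.001, 1.594]
wrist_force: [-0.0, -0.1, 0.0]
width: 0.0399
finger_force: 0.0
```

```bash
python3 -c "
from h import *
import pickle
go(.46,.115,.24,1.588)
s=snap('wrist'); save(s,'w1.png'); pickle.dump(s,open('w1.pkl','wb'))"
```

```text
t 1.45 at [0.4593 0.1178 0.2399] [-3.140e+00 -1.000e-03  1.594e+00] F [-0.  -0.1  0. ] w 0.0399 | delta [-0.001 -0.001  0.006] [-0.28  0.07 -0.01]
```

View pics/w1.png

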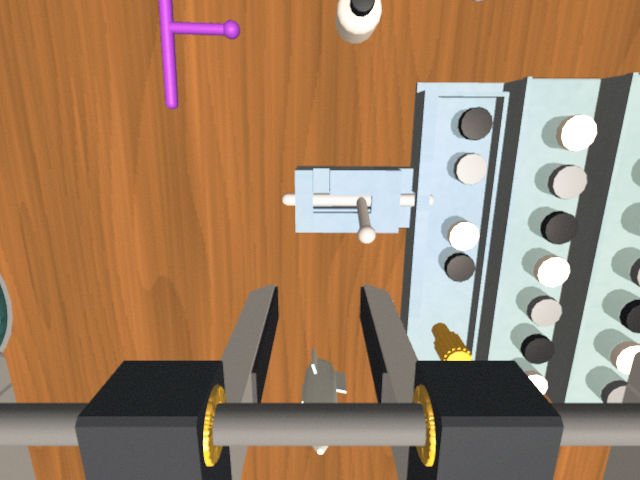

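Wrist view: the housing has left corners at (295,169) and (295,234). The handle runs from (363,203) to the ball at (367,235), and the notch is at (321,182). The tier knob top is at (459,356), and a purple look-alike is at (170,50). The steel pin is the one in the housing.

```bash
python3 - <<'E'
from h import *
import pickle
s=pickle.load(open('w1.pkl','rb'))
for n,u,v,z in [('ball',367,235,.084),('barfoot',363,204,.042),('c-215,80',295,169,.042),('c-215,20',295,234,.042),('-98,20',399,234,.042),('notch L',313,169,.042),('notch R',329,169,.042),('pin end',284,200,.028),('knobtop',459,356,.08),('wall -100,150',418,84,.046)]:
    print(n,(onz(s,u,v,z)*1000).round(1)[:2],(dep(s,u,v)*1000).round(1))
E
```

```text
ball [501.  110.8] [500.  112.8  91.4]
barfoot [500.8 130. ] [500.3 130.8  46.5]
c-215,80 [435.9 161.4] [435.7 161.1  39.3]
c-215,20 [436.3  98.8] [457.7 200.7 418.3]
-98,20 [537.4 101.3] [546.8  89.6  -2.2]
notch L [452.6 161.8] [452.3 159.6  21.4]
notch R [467.5 162.1] [467.9 160.6  27.2]
pin end [424.5 129.5] [424.8 130.1  31.7]
knobtop [596.5  -8.3] [597.   -9.   78.8]
wall -100,150 [542.3 237.2] [552.1 241.4   3.1]
```

>>> move_arm(deltas=[0, 0, 0, 0.1, 4.2, 0, 0.15, 0, 0, 0, 0.1, 4.2, 3, 0.15, 0, 0, 0, 0.1, 4.2, 8, 0.15, 0, 0, 0, 0.1, 4.2, 12, 0.15, 0, 0, 0, 0.1, 4.2, 16, 0.15, 0, 0, 0, 0.1, 4.2, 19, 0.15, 0, 0, 0, 0.1, 4.2, 19, 0.15, 0, 0, 0, 0.1, 4.2, 19, 0.15])

```text
time: 2.3
tool_pos: [0.5011, 0.121, 0.0509]
ee_rot: [-3.141, -0.0, 1.597]
wrist_force: [1.1, -0.7, 0.4]
width: 0.04
finger_force: 0.0
```

>>> move_arm(deltas=[0, 0, 0, 0, 0, 0, 0.9, 0, 0, 0, 0, 0, 0, 0.9, 0, 0, 0, 0, 0, 0, 0.9, 0, 0, 0, 0, 0, 0, 0.9])

```text
time: 2.7
tool_pos: [0.5023, 0.1197, 0.0516]
ee_rot: [3.139, 0.0, 1.595]
wrist_force: [-1.4, -1.7, 3.7]
width: 0.0129
finger_force: 29.5
```

>>> move_arm(deltas=[0, 0, 0, 0, -0.6, 0, 0.9, 0, 0, 0, 0, -1.2, 0, 0.9, 0, 0, 0, 0, -1.8, 0, 0.9, 0, 0, 0, 0, -2.4, 0, 0.9, 0, 0, 0, 0, -3, 0, 0.9, 0, 0, 0, 0, -3.5, 0, 0.9, 0, 0, 0, 0, -3.9, 0, 0.9, 0, 0, 0, 0, -3.9, 0, 0.9])

```text
time: 3.5
tool_pos: [0.4624, 0.1186, 0.0511]
ee_rot: [3.14, 0.0, 1.595]
wrist_force: [1.5, -1.6, 4.7]
width: 0.0125
finger_force: 29.4
```

```bash
python3 -c "
from h import *
s=snap('wrist'); cv2.imwrite('pics/w2.png',s['image'][100:480,180:520,::-1])"
```

```text
(no output)
```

View pics/w2.png

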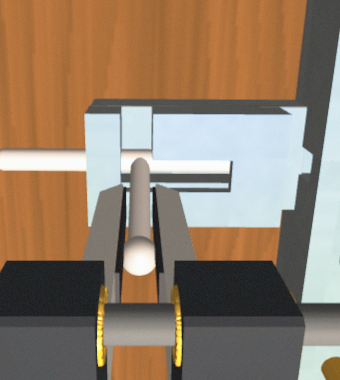

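>>> move_arm(deltas=[0, 0, 0, 0, -0.2, 0, 0.9, 0, 0, 0, 0.5, -0.2, -0.1, 0.9, 0, 0, 0, 1.0, -0.2, -0.2, 0.9, 0, 0, 0, 1.5, -0.2, -0.2, 0.9, 0, 0, 0, 2.0, -0.2, -0.1, 0.9, 0, 0, 0, 2.6, -0.2, 0, 0.9, 0, 0, 0, 3.1, -0.2, 0.1, 0.9, 0, 0, 0, 3.1, -0.2, 0.1, 0.9])

```text
time: 4.35
tool_pos: [0.458, 0.1504, 0.0477]
ee_rot: [-3.138, -0.0, 1.596]
wrist_force: [0.6, -0.4, -1.1]
width: 0.0048
finger_force: 0.0
```

```bash
python3 -c "
from h import *
go(0,0,0)
s=snap('wrist'); cv2.imwrite('pics/w3.png',s['image'][100:480,180:520,::-1])"
```

```text
t 4.35 at [0.458  0.1504 0.0477] [-3.138 -0.     1.596] F [ 0.6 -0.4 -1.1] w 0.0048 | delta [0. 0. 0.] [-13.89 -46.14   4.95]
```

View pics/w3.png

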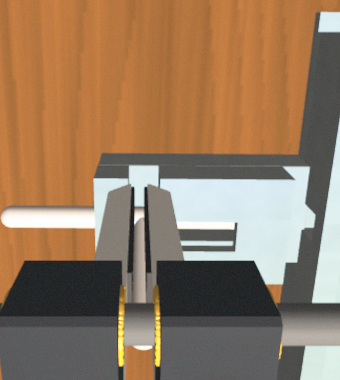

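Crop: the bar slipped out of the grip and still leans right, with the ball at (143,345) behind the fingers. It is drawn back level with the notch. I'll go over it and push it left with closed fingers.

>>> move_arm(deltas=[0, 0, 0, 0, 0, -4, 1, 0, 0, 0, 0, 0, -7, 1, 0, 0, 0, -3, 0.2, -7.5, 1, 0, 0, 0, -7, 0.2, -7.5, 1, 0, 0, 0, -7, 0.2, -7.5, 1, 0, 0, 0, -7, 0.2, -4, 1, 0, 0, 0, -7, 0.2, -0.8, 1, 0, 0, 0, -7, 0.2, -0.8, 1])

```text
time: 5.2
tool_pos: [0.4588, 0.08, 0.0521]
ee_rot: [-3.13, -0.0, 1.595]
wrist_force: [-1.1, 0.3, -1.0]
width: 0.0004
finger_force: 0.0
```

>>> move_arm(deltas=[0, 0, 0, 1, 0, 0, 1, 0, 0, 0, 2, 0, 0, 1, 0, 0, 0, 3, 0, 0, 1, 0, 0, 0, 4, 0, 0, 1, 0, 0, 0, 5, 0, 0, 1, 0, 0, 0, 6, 0, 0, 1, 0, 0, 0, 6, 0, 0, 1])

```text
time: 5.9
tool_pos: [0.462, 0.1412, 0.0575]
ee_rot: [3.141, -0.0, 1.597]
wrist_force: [0.3, 0.5, 0.6]
width: 0.0004
finger_force: 0.0
```

```bash
python3 -c "
from h import *
go(0,0,0)
s=snap('wrist'); cv2.imwrite('pics/w4.png',s['image'][100:480,180:520,::-1])"
```

```text
t 5.9 at [0.462  0.1412 0.0575] [ 3.141 -0.     1.597] F [0.3 0.5 0.6] w 0.0004 | delta [0. 0. 0.] [-12.93 -46.55   5.73]
```

View pics/w4.png

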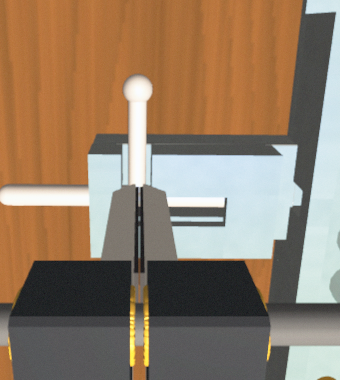

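The handle has fallen into the notch: the bar runs along crop x≈138 with the ball at (138,90). I lift, open and go over the base, then check the ball height there.

>>> move_arm(deltas=[0, 0, 0, 0, 0, -5, 1, 0, 0, 0, 0, 0, -10, -1, 0, 0, 0, -3, 2, -15, -1, 0, 0, 0, -7, 4, -15, -1, 0, 0, 0, -11, 6, -15, -1, 0, 0, 0, -15, 8, -15, -1, 0, 0, 0, -19, 10, -15, -1, 0, 0, 0, -23.5, 12, -15, -1])

```text
time: 6.75
tool_pos: [0.5881, -0.094, 0.2073]
ee_rot: [3.142, -0.0, 1.595]
wrist_force: [-0.3, 0.9, -0.5]
width: 0.0532
finger_force: 0.0
```

>>> move_arm(deltas=[0, 0, 0, -4.4, 1.1, 0, -1, 0, 0, 0, -4.4, 1.1, 0, -1, 0, 0, 0, -4.4, 1.1, 0, -1, 0, 0, 0, -4.4, 1.1, 0, -1])

```text
time: 7.15
tool_pos: [0.5994, -0.1352, 0.2072]
ee_rot: [-3.141, -0.001, 1.595]
wrist_force: [0.4, 0.2, 0.7]
width: 0.0851
finger_force: 0.0
```

```bash
python3 - <<'E'
from h import *
import pickle
go(.602,-.134,.2,1.588)
s=snap('wrist'); save(s,'w5.png'); pickle.dump(s,open('w5.pkl','wb'))
t=snap('top'); pickle.dump(t,open('top1.pkl','wb')); print(t['image'][255:285:3,285:305:4].mean(2).round().tolist())
E
```

```text
t 7.15 at [ 0.5994 -0.1352  0.2072] [-3.141e+00 -1.000e-03  1.595e+00] F [0.4 0.2 0.7] w 0.0851 | delta [-0.    -0.001  0.007] [0.12 0.26 0.72]
[[103.0, 100.0, 99.0, 100.0, 101.0], [102.0, 103.0, 104.0, 106.0, 106.0], [106.0, 106.0, 104.0, 106.0, 106.0], [107.0, 108.0, 110.0, 110.0, 111.0], [109.0, 108.0, 107.0, 105.0, 106.0], [107.0, 108.0, 108.0, 109.0, 109.0], [111.0, 111.0, 110.0, 109.0, 109.0], [103.0, 103.0, 102.0, 102.0, 102.0], [99.0, 99.0, 98.0, 99.0, 100.0], [101.0, 101.0, 101.0, 101.0, 101.0]]
```

View pics/w5.png

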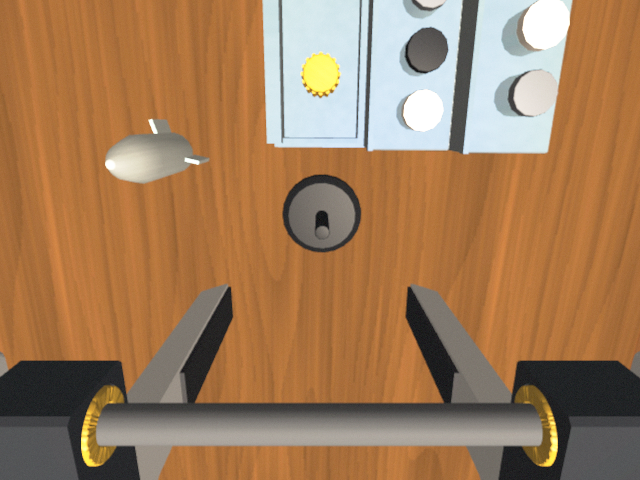

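Wrist view: the base disc is at (321,213), its post top at (322,232), the tier knob at (321,74) and the rocket at (150,157).

```bash
python3 - <<'E'
from h import *
import pickle
s=pickle.load(open('w5.pkl','rb'))
for n,u,v,z in [('post',322,232,.076),('disc',321,213,.012),('knob',321,74,.08),('tier right front',275,146,.046),('step1 corner rf',370,150,.05)]:
    print(n,(onz(s,u,v,z)*1000).round(1)[:2],(dep(s,u,v)*1000).round(1))
# parked ball in top view: bright pixels near expected (0.46,0.19,.028)
t=pickle.load(open('top1.pkl','rb'))
p=np.array([.46,.19,.028,1]); c=np.linalg.inv(t['C'])@p; u=t['cx']+t['f']*c[0]/-c[2]; v=t['cy']-t['f']*c[1]/-c[2]; print('expected px',u,v)
hsv=cv2.cvtColor(t['image'],cv2.COLOR_RGB2HSV); w=(hsv[:,:,1]<60)&(hsv[:,:,2]>150)
ys,xs=np.nonzero(w[int(v)-12:int(v)+13,int(u)-25:int(u)+25]); ys+=int(v)-12; xs+=int(u)-25
print(len(xs),xs.min(),xs.max(),ys[xs<xs.min()+6].mean()); ub,vb=xs.min()+4,ys[xs<xs.min()+7].mean(); print((onz(t,ub,vb,.028)*1000).round(1),(dep(t,ub,round(vb))*1000).round(1))
E
```

```text
post [ 601.9 -133.9] [ 601.9 -134.1   75.3]
disc [ 601.3 -132.2] [ 601.2 -128.3   30.3]
knob [598.  -17.4] [598.  -17.3  79.1]
tier right front [561.6 -69.5] [557.3 -71.5   5.4]
step1 corner rf [639.6 -70.5] [638.9 -70.2  56.3]
expected px 289.44630610105776 293.0635708437701
331 286 313 293.0
[460.2 188.9  28. ] [459.8 188.7  31.1]
```

>>> move_arm(deltas=[0, 0, 0, 0.1, 0.25, 4, -1, 0, 0, 0, 0.1, 0.25, 8, -1, 0, 0, 0, 0.1, 0.25, 12, -1, 0, 0, 0, 0.1, 0.25, 15.5, -1, 0, 0, 0, 0.1, 0.25, 17.4, -1, 0, 0, 0, 0.1, 0.25, 17.4, -0.4, 0, 0, 0, 0.1, 0.25, 17.4, 0.3, 0, 0, 0, 0.1, 0.25, 17.4, 0.9])

```text
time: 8.05
tool_pos: [0.6038, -0.1348, 0.0359]
ee_rot: [3.137, 0.001, 1.596]
wrist_force: [1.1, 1.0, 0.8]
width: 0.0736
finger_force: 0.0
```

>>> move_arm(deltas=[0, 0, 0, 0, 0, 0, 0.9, 0, 0, 0, 0, 0, 0, 0.9, 0, 0, 0, 0, 0, 0, 0.9, 0, 0, 0, 0, 0, 0, 0.9, 0, 0, 0, 0, 0, 0, 0.9])

```text
time: 8.55
tool_pos: [0.6022, -0.135, 0.0333]
ee_rot: [3.142, -0.0, 1.595]
wrist_force: [-0.7, -0.2, -0.1]
width: 0.0334
finger_force: 0.0
```

>>> move_arm(deltas=[0, 0, 0, 0, 0, 0, 0.9, 0, 0, 0, 0, 0, 0, 0.9, 0, 0, 0, 0, 0, 0, 0.9, 0, 0, 0, 0, 0, 0, 0.9, 0, 0, 0, 0, 0, 0, 0.9, 0, 0, 0, 0, 0, 0, 0.9])

```text
time: 9.15
tool_pos: [0.602, -0.1349, 0.0331]
ee_rot: [-3.141, -0.0, 1.595]
wrist_force: [0.2, 0.0, 0.3]
width: 0.0114
finger_force: 30.0
```

>>> move_arm(deltas=[0, 0, 0, 0, 0, -1, 0.9, 0, 0, 0, 0, 0, -2, 0.9, 0, 0, 0, -2, 0, -2, 0.9, 0, 0, 0, -4.5, -0.5, -2, 0.9, 0, 0, 0, -7.5, -1, -2, 0.9, 0, 0, 0, -10.5, -1.5, -2, 0.9, 0, 0, 0, -12.5, -1.5, -2, 0.9, 0, 0, 0, -13.5, -1.5, -2, 0.9])

```text
time: 9.95
tool_pos: [0.5908, -0.2721, 0.0541]
ee_rot: [3.14, 0.001, 1.593]
wrist_force: [0.4, 0.3, -0.7]
width: 0.0113
finger_force: 30.0
```

>>> move_arm(deltas=[0, 0, 0, 0, 0, 0, 0.9, 0, 0, 0, 0, 0, 0.8, 0.9, 0, 0, 0, 0, 0, 1.4, 0.9, 0, 0, 0, 0, 0, 1.8, 0.9, 0, 0, 0, 0, 0, 1.9, 0.9, 0, 0, 0, 0, 0, 1.95, 0.9, 0, 0, 0, 0, 0, 1.95, 0.9])

```text
time: 10.65
tool_pos: [0.5905, -0.2699, 0.0338]
ee_rot: [3.142, -0.0, 1.595]
wrist_force: [0.3, -0.8, -1.3]
width: 0.0109
finger_force: 30.0
```

>>> move_arm(deltas=[0, 0, 0, 0, 0, 0.05, 0.9, 0, 0, 0, 0, 0, 0.08, 0.9, 0, 0, 0, 0, 0, 0.08, 0.9, 0, 0, 0, 0, 0, 0.08, 0.9])

```text
time: 11.05
tool_pos: [0.5906, -0.2703, 0.0332]
ee_rot: [3.141, 0.0, 1.595]
wrist_force: [-0.6, 0.1, -0.7]
width: 0.0114
finger_force: 30.0
```

>>> move_arm(deltas=[0, 0, 0, 0, 0, 0, 0.3, 0, 0, 0, 0, 0, 0, 0.3, 0, 0, 0, 0, 0, 0, 0.3, 0, 0, 0, 0, 0, 0, 0.3, 0, 0, 0, 0, 0, -4, 0.3, 0, 0, 0, 0, 0, -9, 0.3, 0, 0, 0, 0, 0, -14, 0.3, 0, 0, 0, 0, 0, -14, -0.2])

```text
time: 11.85
tool_pos: [0.5943, -0.2723, 0.1839]
ee_rot: [3.126, 0.009, 1.595]
wrist_force: [-0.0, -0.3, 1.9]
width: 0.0381
finger_force: 0.0
```

```bash
python3 -c "
from h import *
go(.598,-.018,.18,1.588)
t=snap('top'); hsv=cv2.cvtColor(t['image'],cv2.COLOR_RGB2HSV)
s=snap('scene'); cv2.imwrite('pics/s2.png',s['image'][120:420,60:460,::-1])"
```

```text
t 11.85 at [ 0.5943 -0.2723  0.1839] [3.126 0.009 1.595] F [-0.  -0.3  1.9] w 0.0381 | delta [0.016 0.009 0.007] [25.41  0.98  0.17]
```

View pics/s2.png

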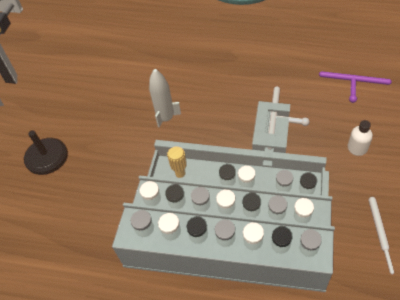

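Crop of the scene view: the base stands upright at (45,155), clear of the tier. The pin handle lies in the notch, with the ball at (305,121). Next I push the brass knob with closed fingers from its left side.

>>> move_arm(deltas=[0, 0, 0, 4, 0.2, 0, 1, 0, 0, 0, 9, 0.4, 0, 1, 0, 0, 0, 14, 0.6, 0, 1, 0, 0, 0, 19, 0.8, 0, 1, 0, 0, 0, 24, 0.9, 0, 1, 0, 0, 0, 28, 1, 0, 1, 0, 0, 0, 29.3, 1, 0, 1, 0, 0, 0, 29.3, 1, 0, 1])

```text
time: 12.75
tool_pos: [0.5923, 0.0245, 0.1709]
ee_rot: [-3.138, -0.0, 1.598]
wrist_force: [0.1, -1.0, 0.8]
width: 0.0003
finger_force: 0.0
```

```bash
python3 -c "
from h import *
go(.598,.02,.053,1.588)"
```

```text
t 12.75 at [0.5923 0.0245 0.1709] [-3.138 -0.     1.598] F [ 0.1 -1.   0.8] w 0.0003 | delta [-0.004 -0.     0.01 ] [-0.47  0.6  11.79]
```

>>> move_arm(deltas=[0, 0, 0, 0, 0.6, 3, 1, 0, 0, 0, 0, 0.6, 7, 1, 0, 0, 0, 0, 0.6, 10, 1, 0, 0, 0, 0, 0.6, 11.7, 1, 0, 0, 0, 0, 0.6, 11.7, 1])

```text
time: 13.25
tool_pos: [0.5962, 0.0209, 0.051]
ee_rot: [-3.132, 0.0, 1.592]
wrist_force: [-0.6, 0.3, 0.1]
width: 0.0003
finger_force: 0.0
```

>>> move_arm(deltas=[0, 0, 0, -1, 0, 0, 1, 0, 0, 0, -2, 0, 0, 1, 0, 0, 0, -3.5, 0, 0, 1, 0, 0, 0, -5, 0, 0, 1, 0, 0, 0, -6.5, 0, 0, 1, 0, 0, 0, -8, 0, 0, 1, 0, 0, 0, -9, 0, 0, 1, 0, 0, 0, -9, 0, 0, 1])

```text
time: 14.05
tool_pos: [0.602, -0.0698, 0.0566]
ee_rot: [3.14, 0.003, 1.593]
wrist_force: [0.0, -0.0, -0.1]
width: 0.0005
finger_force: 0.0
```

>>> move_arm(deltas=[0, 0, 0, -0.4, 0, 0, 1, 0, 0, 0, -0.8, 0, 0, 1, 0, 0, 0, -1.1, 0, 0, 1, 0, 0, 0, -1.1, 0, 0, 1])

```text
time: 14.45
tool_pos: [0.6019, -0.0781, 0.0561]
ee_rot: [3.141, 0.0, 1.595]
wrist_force: [0.1, 2.8, 1.3]
width: 0.0003
finger_force: 0.9
```

```bash
python3 -c "
from h import *
import pickle
go(0,0,0)
s=snap('wrist'); save(s,'w6.png'); pickle.dump(s,open('w6.pkl','wb'))"
```

```text
t 14.45 at [ 0.6019 -0.0781  0.0561] [3.141 0.    1.595] F [0.1 2.8 1.3] w 0.0003 | delta [0. 0. 0.] [  9.26 -59.98   5.6 ]
```

View pics/w6.png

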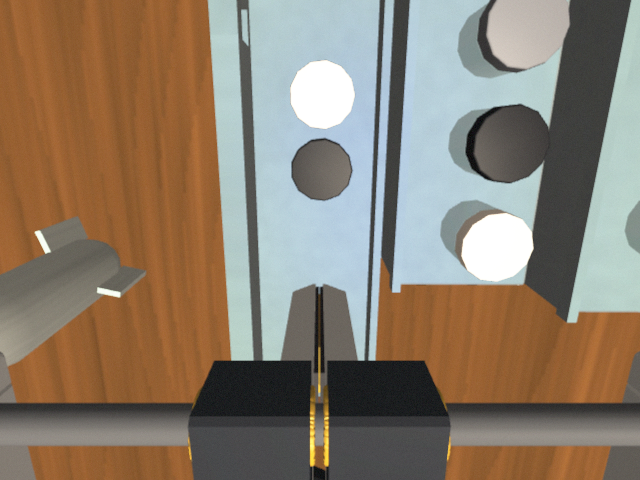

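The tier is sliding: its pots at (322,95) and (321,169) have shifted past the fixed step edge at (397,285). I push on to the stop.

>>> move_arm(deltas=[0, 0, 0, -0.3, 0, 0, 1, 0, 0, 0, -0.6, 0, 0, 1, 0, 0, 0, -0.6, 0, 0, 1])

```text
time: 14.8
tool_pos: [0.602, -0.0843, 0.056]
ee_rot: [3.141, 0.0, 1.595]
wrist_force: [1.3, 2.3, 1.4]
width: 0.0008
finger_force: 1.1
```

>>> move_arm(deltas=[0, 0, 0, -0.3, 0, 0, 1, 0, 0, 0, -0.5, 0, 0, 1, 0, 0, 0, -0.5, 0, 0, 1])

```text
time: 15.1
tool_pos: [0.602, -0.0846, 0.0561]
ee_rot: [-3.141, -0.008, 1.596]
wrist_force: [-0.5, 12.4, 3.6]
width: 0.0005
finger_force: 6.0
```

The force rose to 12 N with no more travel, so the tier is at its stop. I back off, lift and verify.

>>> move_arm(deltas=[0, 0, 0, 1.5, 0, 0, 1, 0, 0, 0, 2.5, 0, 0, 1, 0, 0, 0, 2.5, 0, -5, 1, 0, 0, 0, 2.5, 0, -10, 1, 0, 0, 0, 2.5, -3, -15, 1, 0, 0, 0, 2.5, -6, -15, 1, 0, 0, 0, 2.5, -6, -15, 1])

```text
time: 15.8
tool_pos: [0.5402, -0.066, 0.2095]
ee_rot: [3.137, 0.003, 1.594]
wrist_force: [-0.1, 0.3, -0.2]
width: 0.0001
finger_force: 0.0
```

```bash
python3 - <<'E'
from h import *
go(0,0,0)
s=snap('wrist'); t=snap('scene'); cv2.imwrite('pics/s3.png',t['image'][120:420,60:460,::-1])
hsv=cv2.cvtColor(s['image'],cv2.COLOR_RGB2HSV); m=(hsv[:,:,0]>20)&(hsv[:,:,0]<32)&(hsv[:,:,1]>170)&(hsv[:,:,2]>150); m[330:]=0
ys,xs=np.nonzero(m); print(len(xs)); 
if len(xs): print((onz(s,xs.mean(),ys.mean(),.08)*1000).round(1))
hsv=cv2.cvtColor(t['image'],cv2.COLOR_RGB2HSV); m=(hsv[:,:,0]>15)&(hsv[:,:,0]<32)&(hsv[:,:,1]>150)&(hsv[:,:,2]>150); m=m[200:300,100:300]
ys,xs=np.nonzero(m); print(len(xs),xs.mean()+100,ys.min()+200,(onz(t,xs[ys<ys.min()+6].mean()+100,ys.min()+203,.08)*1000).round(1))
E
```

```text
t 15.8 at [ 0.5402 -0.066   0.2095] [3.137e+00 3.000e-03 1.594e+00] F [-0.1  0.3 -0.2] w 0.0001 | delta [0. 0. 0.] [  7.91 -53.94  20.68]
84
[595.8 -98.5  80. ]<stdin>:8: RuntimeWarning: Mean of empty slice.
  ret = ret.dtype.type(ret / rcount)
Traceback (most recent call last):
ValueError: zero-size array to reduction operation minimum which has no identity
```

View pics/s3.png

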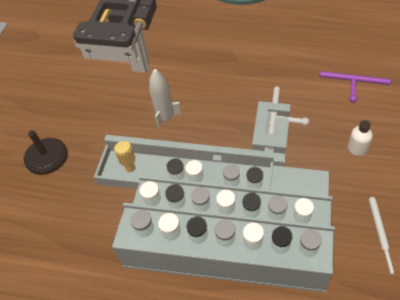

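The tier is out with its knob at crop (125,145). The base stands clear at (45,155), the pin is parked and the bystanders have not moved. I compare the knob's position with the start picture, then hand in.

```bash
python3 - <<'E'
from h import *
import pickle
a=pickle.load(open('scene0.pkl','rb')); b=snap('scene')
f=lambda s,lo,hi:(lambda m:(np.nonzero(m)[1].mean()+lo,np.nonzero(m)[0].mean()+240))((lambda i:(i[:,:,0].astype(int)-i[:,:,2]>75)&(i[:,:,0]>170))(s['image'][240:305,lo:hi]))
p=f(a,222,252); q=f(b,168,205); P=onz(a,*p,.07); Q=onz(b,*q,.07); print(p,q,P.round(4),Q.round(4),'travel',np.linalg.norm(P-Q))
if .083<np.linalg.norm(P-Q)<.1: print(robot.close_job())
E
```

```text
(np.float64(235.24352331606218), np.float64(273.580310880829)) (np.float64(181.9010989010989), np.float64(267.64285714285717)) [ 0.5956 -0.0186  0.07  ] [ 0.5966 -0.1099  0.07  ] travel 0.09136354997843545
the job is handed in; nothing more can be done
None
```

The job is handed in, though no verdict was shown: the pin lies parked in the notch, the base stands upright clear of the tier, and the tier is out at its stop (measured travel about 91 mm), with rocket, glue and probe where they were by the last scene picture.

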